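# Put the lids on the specimen jars

## Task

Close the two open porcelain specimen jars: set the wide lid on the wide jar and the narrow lid on the narrow jar, so that each sits fully down on its rim, level, and let go. Set the lids down gently rather than dropping them, leave the jars where they stand (a small nudge is fine) and do not disturb the bottle and the pot nearby.

Things in the scene. Friction and masses are not known exactly. Their poses are not given: they have to be found in the camera images.
- wide_lid: wide lid, aluminium, black bridge handle. Origin: centre of its underside, z up. Going up: boss 108 mm across, 8 mm high (drops into the jar's mouth, 6 mm play all round); disc 136 mm across, z = 8 to 13; handle bar 64 mm long along x, 12 mm wide, z = 35 to 47, a 10 mm post at each end. Seated: disc on the rim, origin 52 mm above the jar's. 0.24 kg
- narrow_lid: narrow lid, aluminium, black bridge handle. Origin: centre of its underside, z up. Going up: boss 68 mm across, 8 mm high (drops into the jar's mouth, 6 mm play all round); disc 96 mm across, z = 8 to 13; handle bar 60 mm long along x, 12 mm wide, z = 35 to 47, a 10 mm post at each end. Seated: disc on the rim, origin 52 mm above the jar's. 0.15 kg
- wide_jar: wide specimen jar: white round porcelain jar, open at the top, 130 mm across outside, 120 mm inside, walls 5 mm, 60 mm high, with a few low snail shells on its floor. Stands loose. Origin: centre of its underside; z up. About 0.75 kg
- narrow_jar: narrow specimen jar: white round porcelain jar, open at the top, 90 mm across outside, 80 mm inside, walls 5 mm, 60 mm high, with a few low snail shells on its floor. Stands loose. Origin: centre of its underside; z up. About 0.55 kg
- wide_lid_handle (a point): grip point: centre of the wide lid's handle bar, 41 mm above the lid's origin; x along the bar (64 mm), y across it (12 mm)
- narrow_lid_handle (a point): grip point: centre of the narrow lid's handle bar, 41 mm above the lid's origin; x along the bar (60 mm), y across it (12 mm)
- wide_jar_rim (a point): centre of the wide jar's mouth, at rim height, 60 mm above its origin
- narrow_jar_rim (a point): centre of the narrow jar's mouth, at rim height, 60 mm above its origin
- bottle: bystander: capped amber glass bottle, 60 mm across, 100 mm high, loose, upright, left of the work. Origin: centre of its underside
- pot: bystander: capped white sample pot, 52 mm across, 65 mm high, loose, upright, right of the work. Origin: centre of its underside
Not all that is in view belongs to the job. What is shaped like the wide_lid but green is not meant.

How it is judged:
By the outcome, as a careful person would: the job done as asked, in the order asked, and still so for the second after the job is handed in, with the robot touching nothing.
It also fails if it takes over 64 s, if anything falls off the work surface, if the arm or the gripper's body presses on something with over 40 N, if the wrist force passes 120 N, or if a joint passes its speed limit or range.

## Robot

A 7-joint arm with a two-finger parallel gripper is mounted at the origin on the work surface. World frame = base frame: x ahead of the robot, y to its left, z up, the work surface at z = 0. Lengths are in m, angles in rad, forces in N, time in s.
With the tool pointing down it reaches from about 0.35 to 0.9 m from the base axis. Payload 8.1 kg.
Tool frame: the origin (TCP) lies at the very end of the fingers, on their centre line; the grasp point (between the pads) lies 19 mm behind it; z points along the fingers, y is the line along which they close (so a half turn about z gives the same grasp; the last joint's range is limited). The gripper opens to 92 mm and grips with 3 to 60 N. Pads are 19 mm wide; open, the fingers measure 130 mm over their backs; the gripper's body (75 mm by 190 mm) begins 47 mm behind the grasp point.
Start: joints at [1.159, 0.434, 0.025, 1.573, -0.012, 1.134, -0.075], TCP at [0.19, -0.595, 0.227] pointing down, gripper open.
Joint ranges: [-2.62, 2.62], [-0.44, 2.09], [-1.27, 1.32], [0.08, 2.57], [-1.32, 4.46], [0.12, 2], [-2.74, 2.74]. Speed limits (rad/s): [2.22, 2.22, 3.01, 3.01, 3.14, 3.14, 3.14].

## Interface

Orientations are given as a rotation vector (axis times angle).
In Python, from cell import observe, get_image, sign_off, find_in, trace, place_of gives the robot as it stands. The module is installed in compiled form; this text tells all that it offers.
- The arm moves only by the shell command python3 -m handwheel 'ROWS' [OPENING] [FORCE]. ROWS is JSON, a list of rows, each a list of 6 numbers: the shift along the tool's x, y, z each as a share of 0.02 m, from -1 to 1, then the turn, a rotation vector about the tool's x, y, z each as a share of 4 degrees, from -1 to 1. A call has 1 to 8 rows; each row shifts and turns the commanded pose from where the row before left it, along the tool's axes as they then stand; what a row does not reach is not made up. A row lasts 1/12 s, in which the tool goes at most 41.7 mm and 7.16 degrees, less where a joint would pass 70% of its speed; a pose out of reach is approached as far as the arm can. A call with a number of a shift or a turn outside -1 to 1 is refused whole. A call with a gripper value outside its range is refused whole. OPENING is the opening, from 0 (shut) to 1 (fully open), set as the call begins (- or left out, the last holds). The fingers move at their own pace and stop on an object; FORCE is the grip in N (left out, the last holds). Time passes only in rows, so rows that do not move let the fingers close. It gives the time, the measured TCP pose, the force, the opening and the grip force at its end, in the units of the state.
- observe(): the state, without advancing time (a new reading comes with each control period).
- get_image(name): name is "side" or "top" or "wrist"; returns a dict with "image" (480x640x3 uint8, red, green, blue), "fx", "fy", "cx", "cy" (pixels), "k1" (the pictures are not rectified: a ray, as slopes to the right and down, at radius r is drawn at 1 + k1 r^2 times it, then the intrinsics apply), "position" and "orientation" of the camera in the world. Camera axes: x right, y down, z forward; pixel columns grow to the right and rows downward; lengths in m; the calibration is good to about 2 mm. A picture is of the moment at which its call begins. There is no depth.
- sign_off(): hands the job in; it is judged then, once.
Trained networks look in the newest picture that a camera, given by its name, has taken for a name from the list of things; names that differ only in an ending like _2 or _b are one class to them, and where a whole thing is asked for, a point or a joint stands for the part that bears it (a point fixed in the world has none). Each returns a list of dicts, best first, with "score" (0 to 1); they miss things now and then, are a little off and sometimes report something else, mostly with a low value. They report only what shows in the picture. A call takes as long as a camera call. They do not tell look-alikes from the thing itself.
- find_in(label, camera): "rect" ([centre column, centre row, width, height] as shares, 0 to 1, of the picture: columns of its width, rows of its height, round what is visible of it).
- trace(label, camera): "region" (480x640 bool, what is visible of it) and "rect" ([centre column, centre row, width, height] as shares, 0 to 1, of the picture: columns of its width, rows of its height, round what is visible of it).
- place_of(label, camera): "point" ([column, row] as shares, 0 to 1, of the picture: columns of its width, rows of its height: a listed point, or the origin of a listed thing).
The state is a dict: "clock": time; "joints": joint angles; "dq": joint speeds; "joint_efforts": joint torques, N m; "position": TCP position; "ee_rot": TCP orientation; "force": force on the tool from outside, world axes, zero at the start; "ft_torque": the same for the moment, N m; "width": opening from 0.0 (shut) to 1.0 (fully open); "gripper_force": force on a finger pad.
Only numpy, scipy, OpenCV 4.12 (cv2) and the standard library are available. Lean on these libraries where they do the work, as an engineer would, in place of code of your own. Each camera call takes 0.05 s, during which the arm holds its last target. There are 200 camera calls.

## Working session

There is one attempt and no reset: what is moved stays moved. The work goes in short steps, Python scripts to look and compute and a shell command to move; the robot and the scene stay as the last step left them, time stands still between calls to the robot, and variables do not carry over. Pictures are saved under pics/ and viewed, at most 11 in all, crops included, and the job is handed in when it is done.

```bash
mkdir -p pics; cat > h.py <<'E'
import numpy as np, cv2
from cell import *
from scipy.spatial.transform import Rotation as R
def K(c): return np.array([[c['fx'],0,c['cx']],[0,c['fy'],c['cy']],[0,0,1.]])
def rot(o):
    o=np.array(o,float)
    return o if o.shape==(3,3) else (R.from_rotvec(o).as_matrix() if o.size==3 else R.from_quat(o).as_matrix())
def ray(c,u,v):
    p=cv2.undistortPoints(np.array([[[u,v]]],float),K(c),np.array([c['k1'],0,0,0.]))[0,0]
    # refine exact by cv2 iterative default
    d=rot(c['orientation'])@np.array([p[0],p[1],1.]); return np.array(c['position'],float),d/np.linalg.norm(d)
def onz(c,u,v,z):
    o,d=ray(c,u,v); return o+d*(z-o[2])/d[2]
def tri(rays):
    A=np.zeros((3,3));b=np.zeros(3)
    for o,d in rays:
        P=np.eye(3)-np.outer(d,d);A+=P;b+=P@o
    x=np.linalg.solve(A,b)
    return x,[float(np.linalg.norm((np.eye(3)-np.outer(d,d))@(x-o))) for o,d in rays]
def save(c,n): cv2.imwrite(f'pics/{n}.png',cv2.cvtColor(c['image'],cv2.COLOR_RGB2BGR))
E
python3 - <<'E'
from h import *
s=observe();print(s)
np.set_printoptions(precision=4,suppress=True)
C={}
for n in ['side','top']:
    c=C[n]=get_image(n);save(c,n+'0');print(n,{k:c[k] for k in c if k!='image'})
names=['wide_lid_handle','narrow_lid_handle','wide_jar_rim','narrow_jar_rim','bottle','pot']
zs=[.041,.041,.06,.06,0,0]
for n,z in zip(names,zs):
    for k in C:
        for r in place_of(n,k)[:3]:
            u,v=r['point'][0]*640,r['point'][1]*480
            print(n,k,round(r['score'],2),(round(u,1),round(v,1)),onz(C[k],u,v,z))
E
```

```text
{'clock': 0.0, 'joints': array([ 1.15938456,  0.43521729,  0.02497467,  1.57407095, -0.01161663,
        1.1340183 , -0.0750692 ]), 'dq': array([ 4.92584441e-04,  2.48555037e-04,  3.92532408e-05, -1.68257279e-03,
       -7.81639350e-05,  3.63099014e-04,  1.28397123e-03]), 'joint_efforts': array([ 1.34592028e-04, -6.67849231e+01,  9.85641740e-01, -3.14464009e+01,
       -6.02508523e-02,  4.25724720e-02,  1.63300879e-04]), 'position': array([ 0.18975071, -0.59496835,  0.22595865]), 'ee_rot': array([-3.10272166e+00, -4.82847227e-01,  5.75938590e-04]), 'force': array([-0.09230318, -0.38423471,  0.55618948]), 'ft_torque': array([ 0.07023328,  0.05232754, -0.0115161 ]), 'gripper_force': 0.0, 'width': 0.9983269368096662}
side {'fx': 499.339238836615, 'fy': 499.339238836615, 'cx': 317.38863151654664, 'cy': 239.46475795411104, 'k1': -0.1193978055433791, 'position': array([0.2203, 0.7573, 0.7898]), 'orientation': array([-0.599 ,  2.6558, -1.2157])}
top {'fx': 457.9426603302586, 'fy': 457.9426603302586, 'cx': 320.3529577922252, 'cy': 240.38362770812597, 'k1': -0.07607433646154207, 'position': a
[... 378 characters left out ...]
, 133.1) [ 0.8235 -0.2546  0.041 ]
wide_lid_handle top 0.66 (448.2, 339.7) [ 0.3262 -0.3006  0.041 ]
narrow_lid_handle side 0.76 (381.9, 241.0) [ 0.4329 -0.0894  0.041 ]
narrow_lid_handle top 0.81 (358.6, 292.7) [ 0.4346 -0.0933  0.041 ]
wide_jar_rim side 0.88 (348.8, 296.3) [0.4313 0.1185 0.06  ]
wide_jar_rim top 0.95 (269.3, 300.6) [0.4158 0.1113 0.06  ]
narrow_jar_rim side 0.83 (255.5, 260.5) [0.648  0.1105 0.06  ]
narrow_jar_rim top 0.92 (269.2, 197.0) [0.6555 0.1156 0.06  ]
bottle side 0.74 (216.9, 418.8) [0.5442 0.4313 0.    ]
bottle top 0.64 (139.8, 246.5) [0.5449 0.4359 0.    ]
pot top 0.84 (485.0, 282.0) [ 0.4612 -0.4088  0.    ]
pot top 0.64 (358.4, 299.5) [ 0.4192 -0.0969  0.    ]
```

View pics/top0.png

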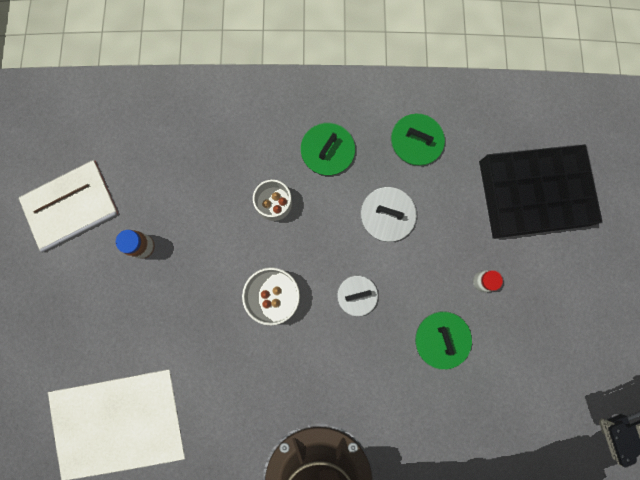

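View pics/side0.png

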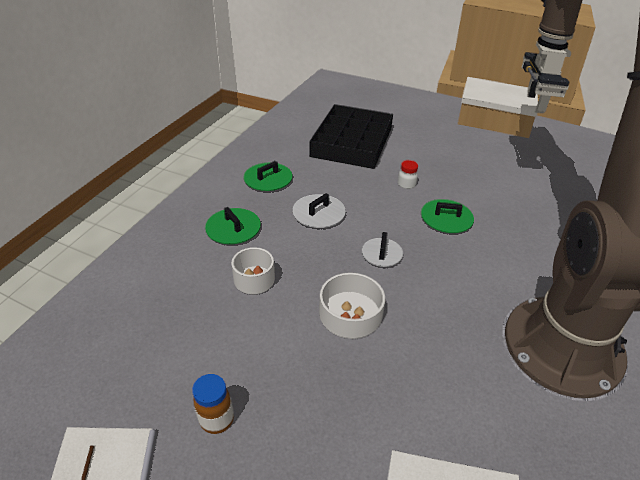

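The aluminium wide lid is at top (388,214) / side (319,211). The narrow lid is at top (358,296) / side (382,252). The wide jar is at top (271,297) and the narrow jar at top (272,200). The three green lids are decoys, and the network's top wide-lid hits were on those.

```bash
cat >> h.py <<'E'
np.set_printoptions(precision=4,suppress=True)
def near(label,cam,uv,tol=25):
    L=[(np.hypot(r['point'][0]*640-uv[0],r['point'][1]*480-uv[1]),r) for r in place_of(label,cam)]
    L=[x for x in L if x[0]<tol]
    if not L: return None
    r=max(L,key=lambda x:x[1]['score'])[1]; return r['point'][0]*640,r['point'][1]*480,r['score']
def handle_top(c,uv,z=.047,rad=28):
    """dark bar blob near uv -> centre pixel, world dir on plane z"""
    g=c['image'].max(2); m=((g<75).astype(np.uint8)); Y,X=np.mgrid[:480,:640]
    m[np.hypot(X-uv[0],Y-uv[1])>rad]=0
    n,l,st,ce=cv2.connectedComponentsWithStats(m); i=1+np.argmax(st[1:,4]); ys,xs=np.where(l==i)
    P=np.array([onz(c,x,y,z)[:2] for x,y in zip(xs,ys)],np.float32)
    (cx,cy),wh,a=cv2.minAreaRect(P); d=np.linalg.svd(P-P.mean(0),full_matrices=False)[2][0]
    return (xs.mean(),ys.mean()),(cx,cy),wh,np.degrees(np.arctan2(d[1],d[0]))%180
def togo(p,baryaw=None):
    """tool-axis shifts in units of 20 mm (before turning), turn about tool z in units of 4deg so tool x is along the bar"""
    s=observe();M=rot(s['ee_rot']);print('pos',s['position'],'toolz',M[:,2],'xyaw',np.degrees(np.arctan2(M[1,0],M[0,0])),'clock',s['clock'])
    print(' shift units',M.T@(np.array(p)-s['position'])/.02)
    tl=np.cross(M[:,2],[0,0,-1]);print(' tilt fix units',M.T@tl/np.radians(4))
    if baryaw is not None:
        d=(baryaw-np.degrees(np.arctan2(M[1,0],M[0,0]))+90)%180-90; print(' turn z units',-d/4,'or',(-d+180*np.sign(d))/4)
E
python3 - <<'E'
from h import *
T=get_image('top');S=get_image('side')
for n,a,b in [('wide_lid_handle',(391,212),(318,202)),('narrow_lid_handle',(358,295),(382,243)),('wide_jar_rim',(271,297),(350,293)),('narrow_jar_rim',(272,197),(254,260))]:
    p,q=near(n,'top',a),near(n,'side',b)
    print(n,p,q)
    if p and q: print('  tri',*tri([ray(T,*p[:2]),ray(S,*q[:2])]))
    if 'lid' in n: print('  bar',handle_top(T,a))
togo([.63,-.165,.2],None)
E
```

```text
wide_lid_handle (390.4, 210.38400000000001, 0.77) (317.18399999999997, 205.2, 0.76)
  tri [ 0.6348 -0.175   0.0171] [0.0005083626324303295, 0.0005083626324302445]
  bar ((np.float64(390.0774193548387), np.float64(211.83870967741936)), (0.6237374544143677, -0.16853728890419006), (0.06453268975019455, 0.01629914529621601), np.float32(72.934105))
narrow_lid_handle None (385.6, 242.68800000000002, 0.68)
  bar ((np.float64(358.3739837398374), np.float64(295.3983739837398)), (0.42825692892074585, -0.09239925444126129), (0.011056695133447647, 0.060049254447221756), np.float32(104.461464))
wide_jar_rim (267.584, 297.216, 0.67) (352.0, 294.912, 0.82)
  tri [0.4247 0.1153 0.0637] [0.001279802851707259, 0.0012798028517072937]
narrow_jar_rim (269.376, 193.776, 0.82) (254.4, 260.88, 0.96)
  tri [0.6567 0.113  0.0597] [0.006732770469727503, 0.0067327704697275744]
pos [ 0.1899 -0.5955  0.2268] toolz [ 0.     -0.0001 -1.    ] xyaw 17.687126237789897 clock 1.2
 shift units [ 27.5024 -13.8219   1.3372]
 tilt fix units [ 0.0019 -0.0001  0.    ]
```

```bash
python3 -m handwheel '[[1,-0.5,0,0,0,0],[1,-0.5,0,0,0,0],[1,-0.5,0,0,0,0],[1,-0.5,0,0,0,0],[1,-0.5,0,0,0,0],[1,-0.5,0,0,0,0],[1,-0.5,0,0,0,0],[1,-0.5,0,0,0,0]]' 0.6
python3 -m handwheel '[[1,-0.5,0,0,0,0],[1,-0.5,0,0,0,0],[1,-0.5,0,0,0,0],[1,-0.5,0,0,0,0],[1,-0.5,0,0,0,0],[1,-0.5,0,0,0,0],[1,-0.5,0,0,0,0],[1,-0.5,0,0,0,0]]'
python3 -m handwheel '[[1,-0.5,0,0,0,0],[1,-0.5,0,0,0,0],[1,-0.5,0,0,0,0],[1,-0.5,0,0,0,0],[1,-0.5,0,0,0,0],[0,0,0,0,0,0]]'
python3 - <<'E'
from h import *
W=get_image('wrist');save(W,'w1');print({k:W[k] for k in W if k!='image'})
togo([.625,-.17,.2],73)
for r in place_of('wide_lid_handle','wrist')[:3]:
    u,v=r['point'][0]*640,r['point'][1]*480; print(r['score'],u,v,onz(W,u,v,.041))
E
```

```text
clock: 1.87
position: [0.3187, -0.4698, 0.2269]
ee_rot: [3.104, 0.483, 0.0]
force: [-0.0, 0.6, -0.2]
width: 0.605
gripper_force: 0.0
clock: 2.53
position: [0.4469, -0.345, 0.2269]
ee_rot: [3.104, 0.483, 0.0]
force: [0.6, -1.3, -0.1]
width: 0.599
gripper_force: 0.0
clock: 3.03
position: [0.5298, -0.263, 0.2267]
ee_rot: [-3.101, -0.492, -0.004]
force: [0.8, 1.3, 0.3]
width: 0.601
gripper_force: 0.0
{'fx': 331.5023726791702, 'fy': 331.5023726791702, 'cx': 321.6974877074005, 'cy': 236.68436255986055, 'k1': -0.014527271344731862, 'position': array([ 0.61  , -0.2373,  0.3852]), 'orientation': array([ 2.3288, -1.6904, -0.2692])}
pos [ 0.5281 -0.2651  0.2266] toolz [ 0.0008  0.0012 -1.    ] xyaw 17.942841440545198 clock 3.0833
 shift units [ 6.0742 -3.03    1.3413]
 tilt fix units [-0.0126 -0.0157 -0.    ]
 turn z units -13.764289639863705 or 31.235710360136295
0.97 258.176 87.408 [ 0.6277 -0.1669  0.041 ]
0.63 299.008 373.392 [ 0.3225 -0.3     0.041 ]
0.59 407.87199999999996 287.904 [ 0.4758 -0.3844  0.041 ]
```

View pics/w1.png

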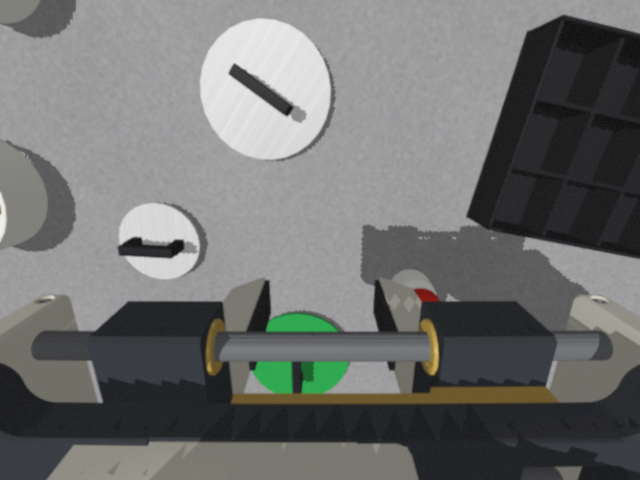

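The aluminium wide lid is at (265,88) with its bar running from (232,68) to (292,110). The narrow lid is at (160,240), and the green decoy sits under the fingers. I'll turn and shift so that the camera stands over the wide lid.

```bash
python3 - <<'E'
from h import *
W=get_image('wrist')
print(handle_top(W,(262,90),.047,50),handle_top(W,(150,247),.047,42))
E
python3 -m handwheel '[[1,-0.5,0,0,0,-1],[0.9,-0.6,0,0,0,-1],[0.8,-0.7,0,0,0,-1],[0,0,0,0,0,-1],[0,0,0,0,0,-1],[0,0,0,0,0,-1],[0,0,0,0,0,-1],[0,0,0,0,0,-1]]'
python3 -m handwheel '[[0,0,0,0,0,-1],[0,0,0,0,0,-1],[0,0,0,0,0,-1],[0,0,0,0,0,-1],[0,0,0,0,0,-0.8],[0,0,0,0,0,-0.8],[0,0,0,0,0,0],[0,0,0,0,0,0]]'
python3 - <<'E'
from h import *
W=get_image('wrist');save(W,'w2');T=get_image('top')
for r in place_of('wide_lid_handle','wrist')[:3]:
    u,v=r['point'][0]*640,r['point'][1]*480; p=onz(W,u,v,.041);print(r['score'],u,v,p)
    if np.hypot(*(p[:2]-[.627,-.168]))<.03: b=handle_top(W,(u,v),.047,50);print(b)
# circle disc of lid: bright low-saturation region around
g=W['image'];print(W['position'])
togo([*b[1],.2],b[3])
E
```

```text
((np.float64(256.76379974326056), np.float64(84.74839537869063)), (0.6259539127349854, -0.17181183397769928), (0.06515126675367355, 0.009936094284057617), np.float32(72.818016)) ((np.float64(146.8335343787696), np.float64(245.37997587454765)), (0.4363657832145691, -0.09735871851444244), (0.01989961788058281, 0.07191304862499237), np.float32(107.894844))
clock: 3.85
position: [0.562, -0.2164, 0.2267]
ee_rot: [2.849, 1.322, -0.001]
force: [-0.1, 0.3, 1.0]
width: 0.604
gripper_force: 0.0
clock: 4.52
position: [0.5623, -0.2161, 0.2267]
ee_rot: [2.543, 1.844, -0.001]
force: [-0.5, -0.6, -0.3]
width: 0.597
gripper_force: 0.0
0.87 366.592 149.184 [ 0.6254 -0.1686  0.041 ]
((np.float64(367.3746630727763), np.float64(148.90026954177898)), (0.6247565746307373, -0.16877752542495728), (0.06143629550933838, 0.012742054648697376), np.float32(72.53179))
0.83 570.816 161.61599999999999 [ 0.8215 -0.245   0.041 ]
[ 0.5886 -0.1357  0.3849]
pos [ 0.5627 -0.2153  0.2268] toolz [-0.0001 -0.0003 -1.    ] xyaw 71.96041593035181 clock 4.6667
 shift units [3.176  2.231  1.3374]
 tilt fix units [ 0.0007  0.0046 -0.    ]
 turn z units -0.14284393916497606 or 44.857156060835024
```

View pics/w2.png

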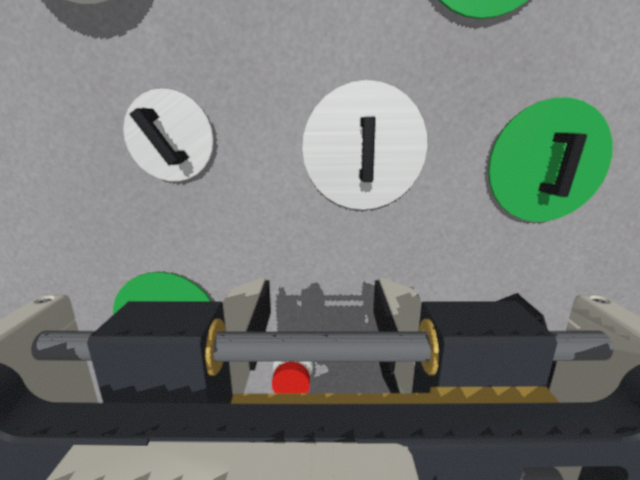

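The wide lid's disc is centred at (365,145). Its bar runs (369,118)–(367,182), parallel to the tool's x axis as intended. I'll check its height from three views while I move above it.

```bash
python3 - <<'E'
from h import *
W=get_image('wrist');T=get_image('top');S=get_image('side')
bs=[(c,handle_top(c,uv,.047,r)[0]) for c,uv,r in [(W,(367,149),45),(T,(390,212),25),(S,(318,202),22)]]
print(bs[1][1],bs[2][1]);print(tri([ray(c,*p) for c,p in bs]),tri([ray(c,*p) for c,p in bs[::2]]))
E
python3 -m handwheel '[[0.8,0.55,1,0,0,-0.15],[0.8,0.55,1,0,0,0],[0.8,0.55,1,0,0,0],[0.75,0.55,1,0,0,0],[0,0,0.5,0,0,0],[0,0,0,0,0,0]]'
python3 - <<'E'
from h import *
W=get_image('wrist');save(W,'w3')
togo([.6248,-.1688,.022],72.6)
E
```

```text
(np.float64(389.9342105263158), np.float64(211.75)) (np.float64(318.4), np.float64(203.0780487804878))
(array([ 0.6286, -0.1705,  0.029 ]), [0.001333833456854943, 0.0013014729953952234, 0.0013801402468100268]) (array([ 0.6284, -0.1693,  0.0298]), [0.0010812615676387765, 0.001081261567639054])
clock: 5.32
position: [0.6227, -0.1666, 0.1338]
ee_rot: [-2.526, -1.862, 0.004]
force: [-0.9, -0.4, 0.3]
width: 0.602
gripper_force: 0.0
pos [ 0.6228 -0.1679  0.1355] toolz [-0.0028  0.0002 -1.    ] xyaw 72.70925737841927 clock 5.3667
 shift units [-0.011   0.1225  5.6752]
 tilt fix units [-0.0394  0.0091 -0.    ]
 turn z units 0.027314344604818075 or -44.97268565539518
```

View pics/w3.png

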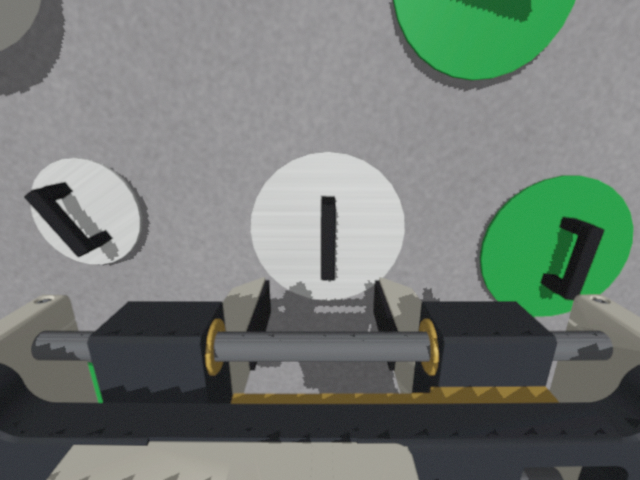

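The wide lid is centred at (328,226), and its bar spans (328,197)–(328,280), midway between the fingers. I'll refine the position from this view and triangulate the bar's height with the previous one.

```bash
python3 - <<'E'
from h import *
W=get_image('wrist')
b=handle_top(W,(328,238),.047,60);print(b)
W2=dict(W);  # w2 pose: bar-top centre 367.4,148.9
W2['position']=np.array([.5886,-.1357,.3849]);
o1=ray(W,*b[0])
# w2 orientation ~ same orientation but yaw 0.7deg different
W2['orientation']=R.from_euler('z',71.96-72.71,degrees=True).as_matrix()@rot(W['orientation'])
print(tri([o1,ray(W2,367.4,148.9)]))
togo([*b[1],.022],b[3])
E
```

```text
((np.float64(327.1401098901099), np.float64(235.48717948717947)), (0.6279296875, -0.16611409187316895), (0.0675664097070694, 0.010168002918362617), np.float32(72.76924))
(array([ 0.6267, -0.1694,  0.0304]), [0.00017689943324979216, 0.00017689943324973148])
pos [ 0.6233 -0.1687  0.1368] toolz [-0.0009 -0.0005 -1.    ] xyaw 72.65122697342878 clock 5.4167
 shift units [0.1947 0.188  5.7383]
 tilt fix units [-0.0105  0.0108  0.    ]
 turn z units -0.029503589894758875 or 44.97049641010524
```

```bash
python3 -m handwheel '[[0.1,0.15,1,0,0,0],[0,0,1,0,0,0],[0,0,1,0,0,0],[0,0,1,0,0,0],[0,0,0.7,0,0,0],[0,0,0.5,0,0,0],[0,0,0.5,0,0,0],[0,0,0,0,0,0]]'
python3 -m handwheel '[[0,0,0,0,0,0],[0,0,0,0,0,0],[0,0,0,0,0,0],[0,0,0,0,0,0],[0,0,0,0,0,0],[0,0,0,0,0,0]]' 0 30
python3 -m handwheel '[[0,0,-0.3,0,0,0],[0,0,-0.5,0,0,0],[0,0,-1,0,0,0],[0,0,-1,0,0,0],[0,0,-1,0,0,0],[0,0,-1,0,0,0],[0,0,-1,0,0,0],[0,0,-1,0,0,0]]'
python3 - <<'E'
from h import *
S=get_image('side');save(S,'s3')
s=observe();print(s['force'],s['ft_torque'])
togo([.42,.113,.2],0)
E
```

```text
clock: 6.08
position: [0.6265, -0.1676, 0.0219]
ee_rot: [-2.531, -1.86, 0.002]
force: [0.4, 0.3, -0.3]
width: 0.601
gripper_force: 0.0
clock: 6.58
position: [0.6275, -0.1669, 0.0231]
ee_rot: [2.53, 1.862, 0.001]
force: [-0.9, -0.1, 0.3]
width: 0.21
gripper_force: 0.0
clock: 7.25
position: [0.627, -0.1668, 0.1605]
ee_rot: [-2.53, -1.862, -0.0]
force: [-0.0, 0.4, -3.1]
width: 0.129
gripper_force: 30.0
[ 1.2554 -0.2906  1.1191] [-0.0109 -0.1394 -0.0419]
pos [ 0.6291 -0.167   0.1649] toolz [ 0.0057 -0.0011 -1.    ] xyaw 72.69492676502011 clock 7.3
 shift units [ 10.2553 -14.1367  -1.8314]
 tilt fix units [ 0.083  -0.0095 -0.    ]
 turn z units 18.17373169125503 or -26.82626830874497
```

View pics/s3.png

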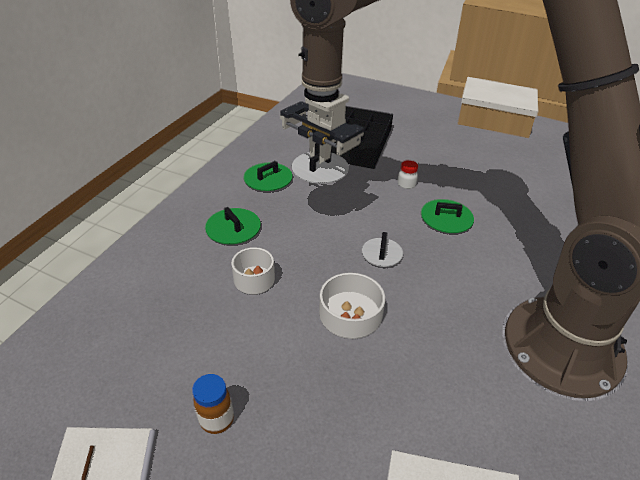

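The lid is gripped level at side (320,166), clear of the table, and the other things are undisturbed. The fingers only finished closing as the lift began, so the grip height on the bar is uncertain by about 10 mm. I'll lower on contact force. Next I'll measure both jars by fitting silhouettes.

```bash
cat >> h.py <<'E'
from scipy.optimize import minimize
def proj(c,P):
    M=rot(c['orientation']); rv=cv2.Rodrigues(M.T)[0]; t=-M.T@np.array(c['position'],float)
    return cv2.projectPoints(np.asarray(P,float),rv,t,K(c),np.array([c['k1'],0,0,0.]))[0][:,0]
A=np.linspace(0,2*np.pi,72)
def sil(c,x,y,r,z0=0.,z1=.06,s=4):
    P=np.array([[x+r*np.cos(a),y+r*np.sin(a),z] for z in (z0,z1) for a in A])
    h=cv2.convexHull(((proj(c,P)+.5)*s).astype(np.float32)); m=np.zeros((480*s,640*s),np.uint8)
    cv2.fillPoly(m,[np.round(h).astype(np.int32)],1); return m
def fit(obs,x0,r,z0=0.,z1=.06):
    M=[(c,cv2.resize(m.astype(np.uint8),None,fx=4,fy=4,interpolation=cv2.INTER_NEAREST)) for c,m in obs]
    f=lambda p:-sum((lambda a:(a&m).sum()/(a|m).sum())(sil(c,*p,r,z0,z1)) for c,m in M)/len(M)
    q=minimize(f,x0,method='Nelder-Mead',options=dict(initial_simplex=np.array(x0)+[[0,0],[.008,0],[0,.008]],xatol=2e-4,fatol=1e-4,maxiter=60));return q.x,-q.fun
def reg(label,cam,uv):
    for r in trace(label,cam):
        if r['region'][max(0,int(uv[1])-20):int(uv[1])+20,max(0,int(uv[0])-20):int(uv[0])+20].any(): return r['region'],r['score']
    return None
E
python3 - <<'E'
from h import *
T=get_image('top');S=get_image('side')
for n,a,b,x0,r in [('wide_jar',(271,297),(352,305),(.422,.114),.065),('narrow_jar',(272,200),(254,270),(.654,.113),.045)]:
    ts=reg(n,'top',a),reg(n,'side',b)
    o=[(c,t[0]) for c,t in zip((T,S),ts) if t]
    print(n,[t and (t[1],t[0].sum()) for t in ts])
    for k in o: print('  one',fit([k],x0,r))
    print('  both',fit(o,x0,r))
E
```

```text
wide_jar [(0.92, np.int64(2615)), (0.77, np.int64(3520))]
  one (array([0.4269, 0.1087]), np.float64(0.9713192667871476))
  one (array([0.4283, 0.1095]), np.float64(0.9410394745660479))
  both (array([0.4272, 0.1089]), np.float64(0.9549310599390337))
narrow_jar [(0.56, np.int64(1206)), (0.73, np.int64(1719))]
  one (array([0.6541, 0.1128]), np.float64(0.9127288207747978))
  one (array([0.656 , 0.1115]), np.float64(0.9455305332964907))
  both (array([0.6553, 0.1125]), np.float64(0.9279754602237974))
```

```bash
python3 -m handwheel '[[0.3,-0.4,0,0,0,0],[0.6,-0.8,0,0,0,0],[0.75,-1,0,0,0,0],[0.75,-1,0,0,0,0],[0.75,-1,0,0,0,0],[0.75,-1,0,0,0,0],[0.75,-1,0,0,0,0],[0.75,-1,0,0,0,0]]'
python3 -m handwheel '[[0.75,-1,0,0,0,0],[0.75,-1,0,0,0,0],[0.75,-1,0,0,0,0],[0.75,-1,0,0,0,0],[0.75,-1,0,0,0,0],[0.7,-0.9,0,0,0,0],[0.5,-0.6,0,0,0,0],[0,0,0,0,0,0]]'
python3 - <<'E'
from h import *
T=get_image('top');S=get_image('side');W=get_image('wrist')
s=observe();p=s['position'];print(s['gripper_force'],s['width'])
for z in [.09]:
  for n,c in (('top',T),('side',S),('wrist',W)):
    for r in trace('wide_lid',n)[:4]:
        ys,xs=np.where(r['region']);print(n,r['score'],r['rect'],xs.mean(),ys.mean(),len(xs))
im=np.hstack([S['image'][120:400,230:510],W['image'][:480:2,::2][:240,:320][:,:320].repeat(1,0) if 0 else cv2.resize(W['image'],(373,280))]);cv2.imwrite('pics/c4.png',im[:,:,::-1])
togo([.4272,.109,.12],None)
E
```

```text
clock: 8.27
position: [0.5201, -0.0195, 0.1581]
ee_rot: [-2.529, -1.862, 0.002]
force: [0.3, 0.4, -1.3]
width: 0.13
gripper_force: 30.0
clock: 8.93
position: [0.4243, 0.1155, 0.1584]
ee_rot: [-2.525, -1.867, 0.001]
force: [0.0, 0.4, -3.5]
width: 0.127
gripper_force: 30.0
29.99932050704956 0.1263380331609858
top 0.86 [0.6903, 0.7084, 0.09, 0.1123] 443.1845238095238 339.79484126984124 2520
top 0.82 [0.4414, 0.6066, 0.0484, 0.1056] 288.0430528375734 289.5146771037182 511
top 0.81 [0.5118, 0.3091, 0.083, 0.104] 327.4797327394209 148.2097995545657 2245
top 0.79 [0.652, 0.2888, 0.0875, 0.1083] 417.4438822447102 138.78058877644895 2174
side 0.93 [0.4204, 0.3651, 0.0736, 0.0652] 267.7092709270927 175.96129612961298 1111
side 0.89 [0.3667, 0.4728, 0.0888, 0.0765] 232.65838113448055 225.51051625239006 1569
side 0.84 [0.5563, 0.5641, 0.1122, 0.104] 353.5951895637994 271.69099062372607 2453
side 0.77 [0.6991, 0.4515, 0.0862, 0.0679] 446.6467236467237 215.57336182336184 1404
wrist 0.6 [0.5016, 0.5752, 0.3648, 0.4475] 321.76961719693134 245.14202266443397 25679
pos [0.4275 0.1115 0.1585] toolz [-0.0003 -0.0003 -1.    ] xyaw 72.60410361986716 clock 9.2333
 shift units [-0.1211  0.0226  1.9253]
 tilt fix units [-0.0026  0.0052 -0.    ]
```

View pics/c4.png

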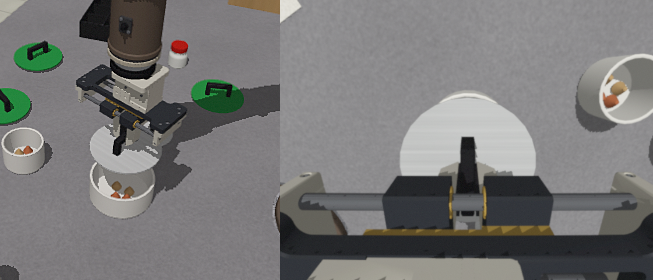

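The lid hangs level over the wide jar: in the side crop it sits just above the mouth, and in the wrist view the rim sliver shows at the far edge. I'll fit the disc's pose, including its height, before lowering.

```bash
cat >> h.py <<'E'
def fitlid(obs,x0,r):
    """obs: (cam,mask,valid rows slice); disc 5 mm thick, p = x,y,z of disc underside"""
    M=[(c,cv2.resize(m.astype(np.uint8),None,fx=2,fy=2,interpolation=cv2.INTER_NEAREST),s) for c,m,s in obs]
    def f(p):
        t=0
        for c,m,(a,b) in M:
            k=sil(c,p[0],p[1],r,p[2],p[2]+.005,s=2)[2*a:2*b]; mm=m[2*a:2*b]; t-=(k&mm).sum()/(k|mm).sum()
        return t/len(M)
    x0=np.array(x0);q=minimize(f,x0,method='Nelder-Mead',options=dict(initial_simplex=x0+np.vstack([np.zeros(3),np.diag([.01,.01,.02])]),xatol=2e-4,fatol=1e-4,maxiter=120));return q.x,-q.fun
E
python3 - <<'E'
from h import *
S=get_image('side');W=get_image('wrist');s=observe();p=s['position']
w=reg('wide_lid','wrist',(320,230));t=reg('wide_lid','side',(354,272))
print(w and w[1],t and t[1])
x0=[p[0],p[1],p[2]-.014]
for o in ([(W,w[0],(0,285))],[(W,w[0],(0,285)),(S,t[0],(268,480))]): print(fitlid(o,x0,.068))
print(p)
# rim of the jar in side again
j=reg('wide_jar','side',(352,315));print(j and (j[1],j[0].sum()))
T=get_image('top')
E
```

```text
0.97 0.74
(array([0.4266, 0.1088, 0.1358]), np.float64(0.9809915580819781))
(array([0.427 , 0.1088, 0.1366]), np.float64(0.9713657445712277))
[0.4275 0.1116 0.1586]
(0.57, np.int64(2845))
```

```bash
python3 -m handwheel '[[0,0,0.6,0,0,0],[0,0,0.8,0,0,0],[0,0,0.8,0,0,0],[0,0,0.6,0,0,0],[0,0,0.3,0,0,0],[0,0,0.15,0,0,0],[0,0,0.1,0,0,0],[0,0,0,0,0,0]]'
python3 -m handwheel '[[0,0,0.1,0,0,0],[0,0,0.1,0,0,0],[0,0,0,0,0,0]]'
```

```text
clock: 10.2
position: [0.4275, 0.1124, 0.0919]
ee_rot: [2.53, 1.862, 0.0]
force: [-0.4, 0.3, -2.5]
width: 0.126
gripper_force: 30.0
clock: 10.45
position: [0.4274, 0.1122, 0.0878]
ee_rot: [2.53, 1.861, 0.0]
force: [0.5, 0.4, -2.7]
width: 0.128
gripper_force: 30.0
```

```bash
python3 -m handwheel '[[0,0,0.1,0,0,0],[0,0,0.05,0,0,0],[0,0,0,0,0,0]]'; python3 -m handwheel '[[0,0,0.1,0,0,0],[0,0,0,0,0,0]]'; python3 -m handwheel '[[0,0,0.05,0,0,0],[0,0,0,0,0,0]]'
```

```text
clock: 10.7
position: [0.4272, 0.1122, 0.0846]
ee_rot: [2.53, 1.862, -0.0]
force: [-0.8, 0.0, -2.9]
width: 0.129
gripper_force: 30.0
clock: 10.87
position: [0.4272, 0.1122, 0.0825]
ee_rot: [-2.53, -1.862, 0.0]
force: [-0.1, -0.3, -2.8]
width: 0.13
gripper_force: 30.0
clock: 11.03
position: [0.4272, 0.1122, 0.0816]
ee_rot: [-2.53, -1.862, 0.0]
force: [0.4, 0.0, -2.1]
width: 0.129
gripper_force: 30.0
```

```bash
python3 -m handwheel '[[0,0,0.05,0,0,0],[0,0,0,0,0,0]]'; python3 -m handwheel '[[0,0,0.05,0,0,0],[0,0,0,0,0,0]]';python3 -m handwheel '[[0,0,0.05,0,0,0],[0,0,0,0,0,0]]'
```

```text
clock: 11.2
position: [0.4274, 0.1123, 0.0811]
ee_rot: [2.53, 1.862, 0.0]
force: [-2.4, -1.7, 3.8]
width: 0.13
gripper_force: 30.0
clock: 11.37
position: [0.4274, 0.1123, 0.081]
ee_rot: [2.53, 1.861, 0.0]
force: [-6.7, -3.2, 22.2]
width: 0.128
gripper_force: 30.0
clock: 11.53
position: [0.4274, 0.1124, 0.0805]
ee_rot: [2.529, 1.861, 0.001]
force: [-9.9, -3.3, 31.3]
width: 0.13
gripper_force: 30.0
```

Contact came at TCP z = 0.081, matching the predicted seat at 0.0826. I'll ease the pressure and check in the pictures before letting go.

```bash
python3 -m handwheel '[[0,0,-0.1,0,0,0],[0,0,0,0,0,0]]'
python3 - <<'E'
from h import *
S=get_image('side');W=get_image('wrist');s=observe();print(s['position'],s['force'])
w=reg('wide_lid','wrist',(320,230));t=reg('wide_lid','side',(352,290));p=s['position']
print(w and w[1],t and t[1])
for o in ([(W,w[0],(0,285))],[(W,w[0],(0,285)),(S,t[0],(290,480))]): print(fitlid(o,[p[0],p[1],.062],.068))
cv2.imwrite('pics/c5.png',cv2.resize(S['image'][220:360,280:430],None,fx=4,fy=4,interpolation=cv2.INTER_CUBIC)[:,:,::-1])
E
```

```text
clock: 11.7
position: [0.4276, 0.1124, 0.0812]
ee_rot: [2.53, 1.862, 0.002]
force: [-0.2, 0.3, -2.4]
width: 0.127
gripper_force: 30.0
[0.4273 0.1122 0.0807] [-0.0534 -0.7845 -2.4905]
0.88 0.63
(array([0.4264, 0.1095, 0.0592]), np.float64(0.9842700700995436))
(array([0.4268, 0.1095, 0.0586]), np.float64(0.9475520832551791))
```

View pics/c5.png

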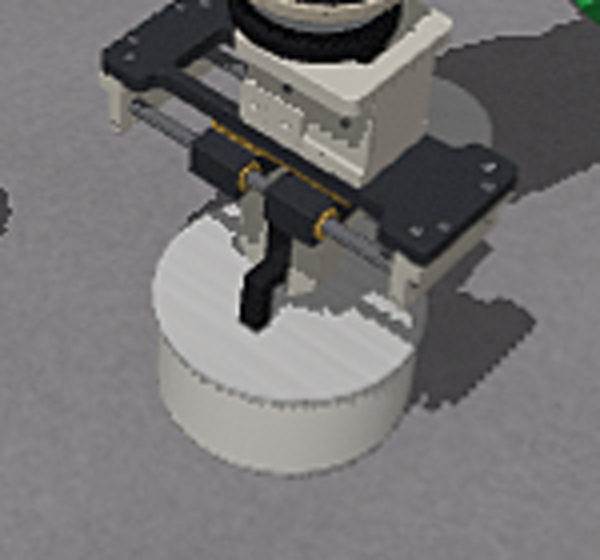

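The crop shows the disc sitting flush and concentric on the wide jar. The fitted disc underside is at 0.059 m, so it is seated and I'll let go.

```bash
python3 -m handwheel '[[0,0,0.04,0,0,0],[0,0,0,0,0,0],[0,0,0,0,0,0],[0,0,0,0,0,0],[0,0,0,0,0,0],[0,0,0,0,0,0],[0,0,0,0,0,0],[0,0,0,0,0,0]]' 0.6
python3 -m handwheel '[[0,0,-0.3,0,0,0],[0,0,-0.6,0,0,0],[0,0,-1,0,0,0],[0,0,-1,0,0,0],[0,0,-1,0,0,0],[0,0,-1,0,0,0],[0,0,-1,0,0,0],[0,0,-1,0,0,0]]'
python3 - <<'E'
from h import *
T=get_image('top');S=get_image('side');p=near('narrow_lid_handle','side',(382,243));print(p)
b=[handle_top(T,(358,295),.047,22),handle_top(S,(384,245),.047,18)];print(b)
print(tri([ray(T,*b[0][0]),ray(S,*b[1][0])]))
togo([.4310,-.095,.2],106)
print(rot(observe()['ee_rot']))
E
```

```text
clock: 12.57
position: [0.4273, 0.1123, 0.0799]
ee_rot: [2.53, 1.862, -0.0]
force: [-0.0, 1.0, 0.2]
width: 0.593
gripper_force: 0.0
clock: 13.23
position: [0.427, 0.1123, 0.2194]
ee_rot: [2.53, 1.862, 0.0]
force: [0.9, -0.6, 0.1]
width: 0.601
gripper_force: 0.0
None
[((np.float64(357.6740740740741), np.float64(295.2148148148148)), (0.42892125248908997, -0.09107552468776703), (0.011658546514809132, 0.06112593039870262), np.float32(104.295425)), ((np.float64(388.14859437751005), np.float64(242.7309236947791)), (0.40718674659729004, -0.07724879682064056), (0.048189274966716766, 0.09965121746063232), np.float32(85.835434))]
(array([ 0.4239, -0.0926,  0.0377]), [0.0051764814288024685, 0.005176481428802352])
pos [0.4281 0.1126 0.2195] toolz [ 0.0032  0.0006 -1.    ] xyaw 72.67852272270247 clock 13.3833
 shift units [-9.8658  3.2276  0.9693]
 tilt fix units [ 0.0415 -0.0218 -0.    ]
 turn z units -8.330369319324383 or 36.66963068067562
[[ 0.2977  0.9546  0.0032]
 [ 0.9546 -0.2977  0.0006]
 [ 0.0015  0.0029 -1.    ]]
```

```bash
python3 -m handwheel '[[-1,0.4,0,0,0,0],[-1,0.4,0,0,0,0],[-1,0.4,0,0,0,0],[-1,0.4,0,0,0,0],[-1,0.4,0,0,0,0],[-1,0.4,0,0,0,0],[-1,0.4,0,0,0,0],[-1,0.4,0,0,0,0]]'
python3 -m handwheel '[[-1,0.4,0,0,0,0],[-1,0.4,0,0,0,0],[-1,0.4,0,0,0,0],[-1,0.4,0,0,0,0],[-0.5,0.4,0,0,0,0],[0,0,0,0,0,-1],[0,0,0,0,0,-1],[0,0,0,0,0,-1]]'
python3 -m handwheel '[[0,0,0,0,0,-1],[0,0,0,0,0,-1],[0,0,0,0,0,-1],[0,0,0,0,0,-1],[0,0,0,0,0,-1],[0,0,0,0,0,-0.3],[0,0,0,0,0,0],[0,0,0,0,0,0]]'
python3 - <<'E'
from h import *
W=get_image('wrist');save(W,'w6')
b=None
for r in place_of('narrow_lid_handle','wrist')[:3]:
    u,v=r['point'][0]*640,r['point'][1]*480; p=onz(W,u,v,.041);print(r['score'],u,v,p)
    if b is None: b=handle_top(W,(u,v),.047,50);print(b)
t=reg('narrow_lid','wrist',(u,v)) if b else None
w=trace('narrow_lid','wrist')[0];print(w['score'],w['rect'],fit([(W,w['region'])],(.431,-.095),.048,.008,.013))
togo([*b[1],.12],b[3])
E
```

```text
clock: 14.05
position: [0.44, -0.0606, 0.2171]
ee_rot: [-2.529, -1.861, 0.002]
force: [0.7, -0.7, 0.4]
width: 0.599
gripper_force: 0.0
clock: 14.72
position: [0.452, -0.157, 0.2171]
ee_rot: [-2.317, -2.119, 0.001]
force: [-0.0, 0.3, 0.3]
width: 0.598
gripper_force: 0.0
clock: 15.38
position: [0.4521, -0.1571, 0.2176]
ee_rot: [-1.895, -2.505, 0.0]
force: [0.1, -0.3, -0.7]
width: 0.598
gripper_force: 0.0
0.72 315.32800000000003 146.78400000000002 [ 0.4277 -0.0936  0.041 ]
((np.float64(316.2457496136012), np.float64(144.76043276661514)), (0.42819374799728394, -0.09173553436994553), (0.010038353502750397, 0.056687235832214355), np.float32(104.18558))
0.68 [0.4964, 0.2993, 0.1419, 0.1944] (array([ 0.4279, -0.091 ]), np.float64(0.9801131398611047))
pos [ 0.4522 -0.1573  0.2179] toolz [-0.0001 -0.     -1.    ] xyaw 105.84006210745001 clock 15.5833
 shift units [ 3.4799 -0.2594  4.8936]
 tilt fix units [-0.0008 -0.0002  0.    ]
 turn z units 0.4136211787179711 or -44.586378821282025
```

View pics/w6.png

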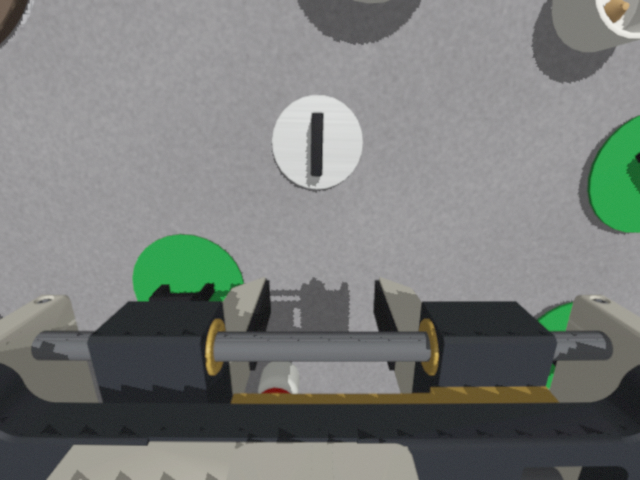

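The narrow lid's disc is centred at (317,142) and its bar is nearly vertical, (319,113)–(315,177), with no obstacles beside it. I'll descend, wait until the fingers have closed completely, then lift.

```bash
python3 -m handwheel '[[0.9,-0.1,0.6,0,0,0],[0.9,-0.1,1,0,0,0],[0.9,-0.1,1,0,0,0],[0.78,0.04,1,0,0,0],[0,0,1,0,0,0.4],[0,0,0.6,0,0,0],[0,0,0,0,0,0]]'
python3 - <<'E'
from h import *
W=get_image('wrist')
for r in place_of('narrow_lid_handle','wrist')[:1]:
    u,v=r['point'][0]*640,r['point'][1]*480; print(r['score'],u,v,onz(W,u,v,.041))
w=trace('narrow_lid','wrist')[0];print(w['score'],w['rect']);o=[(W,w['region'],(0,280))];print(fitlid(o,(.428,-.0915,.01),.048));print(handle_top(W,(u,v),.047,50))
togo([.428,-.0915,.022],104.2)
E
```

```text
clock: 16.17
position: [0.4266, -0.0914, 0.112]
ee_rot: [-1.926, -2.478, 0.003]
force: [-0.6, -0.5, 0.1]
width: 0.599
gripper_force: 0.0
0.9 320.704 249.79199999999997 [ 0.4257 -0.0919  0.041 ]
0.68 [0.5072, 0.4913, 0.1816, 0.2437]
(array([ 0.428 , -0.0916,  0.0057]), np.float64(0.9889713356373246))
((np.float64(324.07509881422925), np.float64(246.04426877470357)), (0.4273386001586914, -0.08804106712341309), (0.01114269532263279, 0.0647321492433548), np.float32(104.73342))
pos [ 0.4286 -0.0919  0.1146] toolz [ 0.0007 -0.0001 -1.    ] xyaw 104.2719936726983 clock 16.3167
 shift units [ 0.0307 -0.0288  4.6284]
 tilt fix units [ 0.0098  0.004  -0.    ]
 turn z units 0.017998418174574482 or -44.98200158182543
```

Aligned, and the disc height measures 6–8 mm, so the lid lies on the table as described.

```bash
python3 -m handwheel '[[0,0,1,0,0,0],[0,0,1,0,0,0],[0,0,1,0,0,0],[0,0,0.7,0,0,0],[0,0,0.5,0,0,0],[0,0,0.35,0,0,0],[0,0,0,0,0,0]]' 0.4
python3 -m handwheel '[[0,0,0,0,0,0],[0,0,0,0,0,0],[0,0,0,0,0,0],[0,0,0,0,0,0],[0,0,0,0,0,0],[0,0,0,0,0,0],[0,0,0,0,0,0],[0,0,0,0,0,0]]' 0 30
python3 -m handwheel '[[0,0,0,0,0,0],[0,0,0,0,0,0]]'
```

```text
clock: 16.9
position: [0.4282, -0.0921, 0.0226]
ee_rot: [-1.928, -2.48, 0.0]
force: [-0.4, -0.5, -0.8]
width: 0.402
gripper_force: 0.0
clock: 17.57
position: [0.4285, -0.092, 0.0234]
ee_rot: [1.927, 2.48, 0.0]
force: [-0.4, -0.0, 7.7]
width: 0.127
gripper_force: 30.0
clock: 17.73
position: [0.4285, -0.092, 0.0235]
ee_rot: [1.927, 2.48, 0.0]
force: [-1.6, 0.1, 7.5]
width: 0.128
gripper_force: 30.0
```

```bash
python3 -m handwheel '[[0,0,-0.3,0,0,0],[0,0,-0.7,0,0,0],[0,0,-1,0,0,0],[0,0,-1,0,0,0],[0,0,-1,0,0,0],[0,0,-1,0,0,0],[0,0,-1,0,0,0],[0,0,-0.5,0,0,0]]'
python3 -m handwheel '[[0.25,0.5,0,0,0,0],[0.5,0.95,0,0,0,0],[0.53,1,0,0,0,0],[0.53,1,0,0,0,0],[0.53,1,0,0,0,0],[0.53,1,0,0,0,0],[0.53,1,0,0,0,0],[0.53,1,0,0,0,0]]'
python3 -m handwheel '[[0.53,1,0,0,0,0],[0.53,1,0,0,0,0],[0.53,1,0,0,0,0],[0.53,1,0,0,0,0],[0.53,1,0,0,0,0],[0.5,0.7,0,0,0,0],[0.25,0.35,0,0,0,0],[0,0,0,0,0,0]]'
python3 - <<'E'
from h import *
S=get_image('side');W=get_image('wrist');s=observe();p=s['position'];print(s['gripper_force'],s['width'])
L=[(r['score'],r['rect'],r['region']) for r in trace('narrow_lid','side')];print([l[:2] for l in L])
w=reg('narrow_lid','wrist',(322,235));print(w and w[1])
if w: print(fitlid([(W,w[0],(0,285))],(p[0],p[1],p[2]-.0155),.048))
cv2.imwrite('pics/c7.png',np.hstack([S['image'][120:400,130:410],cv2.resize(W['image'],(373,280))])[:,:,::-1])
j=reg('narrow_jar','wrist',(320,200));print(j and (j[1],j[0].sum()))
togo([.6555,.1125,.12],None)
E
```

```text
clock: 18.4
position: [0.4286, -0.0918, 0.1552]
ee_rot: [1.927, 2.479, 0.002]
force: [1.0, 0.4, -1.6]
width: 0.128
gripper_force: 30.0
clock: 19.07
position: [0.5535, 0.0226, 0.1513]
ee_rot: [-1.927, -2.48, 0.002]
force: [-0.5, 0.1, -2.5]
width: 0.125
gripper_force: 30.0
clock: 19.73
position: [0.6536, 0.1197, 0.1512]
ee_rot: [-1.923, -2.481, 0.0]
force: [-1.3, 0.2, -2.5]
width: 0.13
gripper_force: 30.0
29.993182718753815 0.12563586212779262
[(0.63, [0.3874, 0.4924, 0.0761, 0.0656]), (0.54, [0.3321, 0.8359, 0.0695, 0.119]), (0.39, [0.3964, 0.5692, 0.0694, 0.0929])]
0.79
(array([0.6526, 0.1176, 0.1343]), np.float64(0.9716863106604333))
(0.92, np.int64(1334))
pos [0.653  0.1154 0.1527] toolz [-0.0005 -0.0011 -1.    ] xyaw 104.21322757350667 clock 19.9833
 shift units [-0.1703  0.0845  1.6366]
 tilt fix units [-0.0113  0.0127 -0.    ]
```

View pics/c7.png

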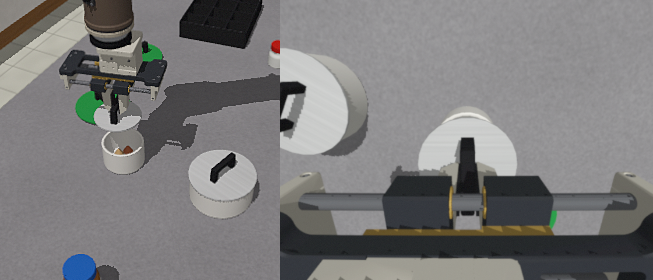

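The narrow lid hangs level over the narrow jar, with the jar's far rim visible beyond it in the wrist view at about (465,115). The wide lid is seated level on its jar. I'll refine the narrow jar's position from here.

```bash
python3 - <<'E'
from h import *
S=get_image('side');W=get_image('wrist');p=observe()['position'];print(p)
w=reg('narrow_lid','wrist',(322,235));j=reg('narrow_jar','wrist',(320,200));js=reg('narrow_jar','side',(254,275));ls=reg('narrow_lid','side',(248,236))
print(j[1],js and js[1],ls and ls[1])
up=lambda m:cv2.resize(m.astype(np.uint8),None,fx=2,fy=2,interpolation=cv2.INTER_NEAREST)
def f(q,parts):
    t=0
    for c,jm,lm,(a,b) in parts:
        k=sil(c,*q,.045,s=2)&(1-lm); k=k[2*a:2*b];m=jm[2*a:2*b]&(1-lm[2*a:2*b]); t-=(k&m).sum()/(k|m).sum()
    return t/len(parts)
P1=(W,up(j[0]),up(w[0]),(0,260)); P=[('wrist',[P1])]
if js: P2=(S,up(js[0]),up(ls[0]) if ls else np.zeros((960,1280),np.uint8),(262,480)); P+=[('side',[P2]),('both',[P1,P2])]
for n,a in P:
    q=minimize(f,(.655,.1125),args=(a,),method='Nelder-Mead',options=dict(initial_simplex=[[.655,.1125],[.663,.1125],[.655,.12]],xatol=2e-4,fatol=1e-4,maxiter=60));print(n,q.x,q.fun)
print(fitlid([(W,w[0],(0,285))],(p[0],p[1],.13),.048))
if ls: print(fitlid([(W,w[0],(0,285)),(S,ls[0],(238,480))],(p[0],p[1],.13),.048))
E
```

```text
[0.6533 0.1157 0.1531]
0.62 0.72 0.71
wrist [0.6532 0.1109] -0.9545593635250919
side [0.6577 0.1102] -0.9810568295114656
both [0.6537 0.1108] -0.9360258416487659
(array([0.6528, 0.1153, 0.1358]), np.float64(0.972243588334835))
(array([0.6547, 0.1161, 0.1361]), np.float64(0.9371495670806127))
```

```bash
python3 -m handwheel '[[-0.2,0.02,0.5,0,0,0],[0,0,0.8,0,0,0],[0,0,0.8,0,0,0],[0,0,0.6,0,0,0],[0,0,0.3,0,0,0],[0,0,0.15,0,0,0],[0,0,0,0,0,0],[0,0,0,0,0,0]]'
python3 -m handwheel '[[0,0,0.1,0,0,0],[0,0,0.1,0,0,0],[0,0,0,0,0,0]]'
python3 -m handwheel '[[0,0,0.1,0,0,0],[0,0,0,0,0,0]]'
```

```text
clock: 20.95
position: [0.6553, 0.1133, 0.0904]
ee_rot: [1.928, 2.48, 0.001]
force: [-0.8, 0.7, -2.5]
width: 0.128
gripper_force: 30.0
clock: 21.2
position: [0.655, 0.113, 0.086]
ee_rot: [1.928, 2.48, 0.0]
force: [-1.0, -1.0, -1.7]
width: 0.127
gripper_force: 30.0
clock: 21.37
position: [0.6549, 0.113, 0.0837]
ee_rot: [-1.928, -2.48, 0.0]
force: [0.2, -0.2, -2.1]
width: 0.127
gripper_force: 30.0
```

```bash
python3 -m handwheel '[[0,0,0.1,0,0,0],[0,0,0,0,0,0]]'
python3 -m handwheel '[[0,0,0.1,0,0,0],[0,0,0,0,0,0]]'
python3 -m handwheel '[[0,0,0.05,0,0,0],[0,0,0,0,0,0]]'
```

```text
clock: 21.53
position: [0.6548, 0.113, 0.0816]
ee_rot: [-1.928, -2.48, 0.0]
force: [-0.2, 0.4, -1.1]
width: 0.127
gripper_force: 30.0
clock: 21.7
position: [0.6548, 0.113, 0.0795]
ee_rot: [-1.928, -2.48, 0.001]
force: [-0.1, -0.2, -2.9]
width: 0.126
gripper_force: 30.0
clock: 21.87
position: [0.6549, 0.113, 0.0787]
ee_rot: [-1.928, -2.48, 0.0]
force: [0.4, -0.5, -2.6]
width: 0.126
gripper_force: 30.0
```

The lid is past the height where the boss would rest on the rim, so the boss is inside the mouth. I'll continue to the seat.

```bash
python3 -m handwheel '[[0,0,0.1,0,0,0],[0,0,0,0,0,0]]'
python3 -m handwheel '[[0,0,0.05,0,0,0],[0,0,0,0,0,0]]'
python3 -m handwheel '[[0,0,0.05,0,0,0],[0,0,0,0,0,0]]'
```

```text
clock: 22.03
position: [0.6548, 0.113, 0.0766]
ee_rot: [-1.928, -2.48, 0.0]
force: [-0.1, 1.0, -2.3]
width: 0.127
gripper_force: 30.0
clock: 22.2
position: [0.6548, 0.113, 0.0757]
ee_rot: [-1.928, -2.48, 0.0]
force: [-0.7, -0.7, -2.0]
width: 0.128
gripper_force: 30.0
clock: 22.37
position: [0.655, 0.1131, 0.0756]
ee_rot: [1.928, 2.48, 0.0]
force: [-3.2, 0.6, 4.3]
width: 0.127
gripper_force: 30.0
```

Contact came at 0.0756, exactly the predicted seat (0.0755). I'll release, retreat upward and check.

```bash
python3 -m handwheel '[[0,0,0,0,0,0],[0,0,0,0,0,0],[0,0,0,0,0,0],[0,0,0,0,0,0],[0,0,0,0,0,0],[0,0,0,0,0,0],[0,0,0,0,0,0],[0,0,0,0,0,0]]' 0.6
python3 -m handwheel '[[0,0,-0.3,0,0,0],[0,0,-0.6,0,0,0],[0,0,-1,0,0,0],[0,0,-1,0,0,0],[0,0,-1,0,0,0],[0,0,-1,0,0,0],[0,0,-1,0,0,0],[0,0,-0.5,0,0,0]]'
python3 -m handwheel '[[-1,0,0,0,0,0],[-1,0,0,0,0,0],[-1,0,0,0,0,0],[-1,0,0,0,0,0],[-1,0,0,0,0,0],[-1,0,0,0,0,0],[-1,0,0,0,0,0],[0,0,0,0,0,0]]'
python3 - <<'E'
from h import *
S=get_image('side');T=get_image('top')
for n,a,b,x,r in [('wide_lid',(275,293),(350,280),(.427,.109),.068),('narrow_lid',(272,197),(254,258),(.655,.112),.048)]:
    t=reg(n,'side',b);print(n,t and t[1]); 
    if t: print(fitlid([(S,t[0],(0,480))],(*x,.06),r))
I=cv2.resize(S['image'][200:350,190:400],(560,400),interpolation=cv2.INTER_CUBIC)
cv2.imwrite('pics/end.png',np.hstack([I,cv2.resize(T['image'][120:350,110:510][:, :240],(240,230)).repeat(1,0) if 0 else cv2.copyMakeBorder(T['image'][120:350,100:340],0,170,0,0,cv2.BORDER_CONSTANT)])[:,:,::-1])
print(observe()['clock'])
E
```

```text
clock: 23.03
position: [0.655, 0.113, 0.0749]
ee_rot: [1.928, 2.48, -0.0]
force: [-0.4, -0.5, -0.1]
width: 0.596
gripper_force: 0.0
clock: 23.7
position: [0.656, 0.1137, 0.207]
ee_rot: [1.926, 2.478, 0.006]
force: [0.3, 0.5, -0.0]
width: 0.599
gripper_force: 0.0
clock: 24.37
position: [0.6902, -0.0288, 0.2029]
ee_rot: [1.934, 2.473, -0.004]
force: [0.9, -2.0, -0.4]
width: 0.6
gripper_force: 0.0
wide_lid 0.69
(array([0.4264, 0.1112, 0.0606]), np.float64(0.949792243767313))
narrow_lid 0.83
(array([0.6569, 0.1148, 0.0595]), np.float64(0.9299111549851925))
24.5667
```

View pics/end.png

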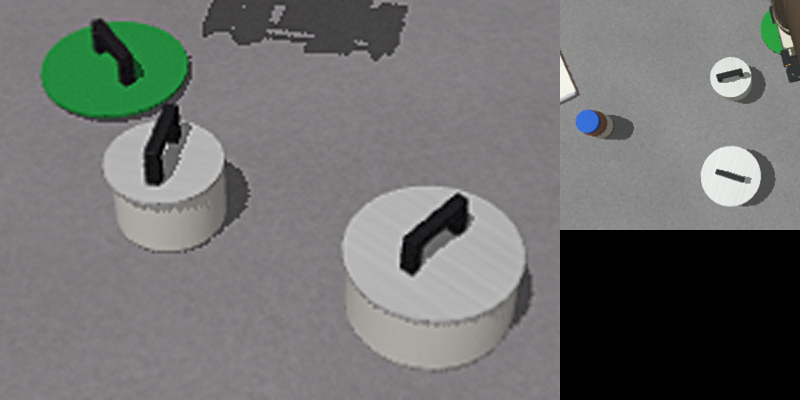

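Both lids are level and flush on their jars: narrow at crop (165,165), wide at (433,255). The fitted disc undersides are at 60 mm, the bottle is untouched and the gripper is clear of everything.

```bash
python3 -c "from cell import sign_off; print(sign_off())"
```

```text
the job is handed in; nothing more can be done
None
```

Both jars are closed: the wide lid went on first, then the narrow one. Each sits level and fully down on its rim and has been let go. I handed the job in at about 24.6 s; the sign-off gave no verdict.

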